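# Fit the inner board into the cable box

## Robot

A 7-joint arm with a two-finger parallel gripper is mounted at the origin on the work surface. World frame = base frame: x ahead of the robot, y to its left, z up, the work surface at z = 0. Lengths are in m, angles in rad, forces in N, time in s.
With the tool pointing down it reaches from about 0.425 to 0.925 m from the base axis. Payload 6.8 kg.
Tool frame: the origin (TCP) lies at the very end of the fingers, on their centre line; the grasp point (between the pads) lies ctrl.grasp_offset behind it (ctrl.grasp_offset is the distance from the TCP to the grasp point, in m); z points along the fingers, y is the direction in which the jaws open and shut (so a half turn about z gives the same grasp; the last joint's range is limited). The gripper opens to 88 mm and grips with 3 to 60 N. Pads are 20 mm wide; open, the fingers measure 115 mm over their backs; the gripper's body (75 mm by 178 mm) begins 61 mm behind the grasp point.
Start: joints at [1.237, 0.477, 0.022, 1.555, -0.011, 1.109, -0.083], TCP at [0.151, -0.658, 0.2] pointing down, gripper open.
Joint ranges: [-2.96, 2.96], [-0.34, 2.1], [-1.41, 1.46], [0.24, 2.44], [-1.37, 4.51], [0.17, 1.92], [-2.96, 2.96]. Speed limits (rad/s): [2.39, 2.39, 3.14, 3.14, 3.14, 3.14, 3.14].

## Interface

Orientations are given as a unit quaternion [x, y, z, w].
In Python, from rig import ctrl gives the robot as it stands.
- The arm moves only by the shell command python3 -m creep 'ROWS' [OPENING] [FORCE]. ROWS is JSON, a list that holds one entry, the list of rows, each a list of 4 numbers: the shift along the world's x, y, z in m, then the turn about the world's z in degrees. In form: [[[x, y, z, roll], ...]]. A call has 1 to 12 rows; each row shifts and turns the pose as measured when the row begins; what a row does not reach is not made up. A row lasts 1/8 s, in which the tool goes at most 62.5 mm and 10.7 degrees, less where a joint would pass 70% of its speed; a pose out of reach is approached as far as the arm can. A call is refused whole if a number of a shift passes 0.0625 or a number of a turn 10.7, either way. A call with a gripper value outside its range is refused whole. OPENING is the finger opening in m, from 0 to 0.0878, set as the call begins (- or left out, the last holds). The fingers move at their own pace and stop on an object; FORCE is the grip in N (left out, the last holds). Time passes only in rows, so rows that do not move let the fingers close. It gives the time, the measured TCP pose, the force and the opening at its end, in the units of the state.
- ctrl.get_obs(): the state, without advancing time (a new reading comes with each control period).
- ctrl.grab_frame(name): name is "scene" or "side" or "wrist"; returns a dict with "img" (384x512x3 uint8, red, green, blue), "range_z" (384x512 float32, m along the optical axis (not along the pixel's ray), 0 where there is no reading), "intrinsics" (3x3 intrinsics, pixels), "extrinsics" (4x4, takes a point from camera to world coordinates); the wrist camera has in their place "mount" (4x4, takes a point from camera to tool coordinates, whose origin is the TCP and whose axes are the flange's). Camera axes: x right, y down, z forward; pixel columns grow to the right and rows downward; lengths in m; the calibration is good to about 2 mm. A picture is of the moment at which its call begins: read the wrist's pose just before it.
- ctrl.hand_in(): hands the job in, once; it reports no verdict.
The state is a dict: "time_s": time; "qpos": joint angles; "joint_velocities": joint speeds; "effort": joint torques, N m; "tool_pos": TCP position; "orientation": TCP orientation; "contact_force": force on the tool from outside, world axes, zero at the start; "moment": the same for the moment, N m; "width": finger opening in m.
Only numpy, scipy, OpenCV 4.12 (cv2) and the standard library are available. Lean on these libraries where they do the work, as an engineer would, in place of code of your own. Each camera call takes 0.05 s, during which the arm holds its last target. There are 200 camera calls.

## Task

Put the wooden inner board into the white cable box on the desk, handle up: it is longer than the opening, so tilt it, feed its lower end under the wide lip, and lay it flat on the two ledges inside and let go of it while it is still back under the wide lip. Then push it along until it stops against the end wall under the narrow lip, so that both ends are held under the lips. Set it down softly and do not slam or force it against the box, and do not disturb the other things on the desk.

Things in the scene. Friction and masses are not known exactly. Their poses are not given: they have to be found in the camera images.
- board_grip (a point): Inner board: dark brown, 174 (own x) x 102 (y) x 8 mm, 0.13-0.25 kg, blue bridge handle on top. Point: centre of the handle bar, 35 mm above the board's underside, over its middle; z = board's upward normal. Bar 56 (x) x 14 (y) x 18 mm high, 26 to 44 mm above the underside, on two posts. Starts flat on the desk, handle up; both ends alike.
- cable_box: White open box fixed to the desk, 212 (own x) x 126 (y) x 93 mm high, walls 8 mm; origin: centre of its underside, z up. Inside x -98 to 98, y -55 to 55 mm. Brown ledges, tops 55 mm above the desk: x -98 to -56 and 76 to 98 mm; a socket strip lower between. -x end faces the robot within 0.5 rad. Board home: flat on both ledges, touching the +x wall; handle bar at x 11, y 0, z 90 mm.
- wide_lip (a point): Middle of the top edge, at the opening, of the wide lip over the box's -x end (box x -64, z 93 mm); axes as the box's. The lip is 8 mm thick, underside 30 mm above the ledge. The pocket under it is 34 mm deep: deep enough to take one end of the board while the other end is let down past the narrow lip.
- narrow_lip (a point): Middle of the top edge, at the opening, of the narrow lip over the box's +x end (box x 86, z 93 mm); axes as the box's. Also 8 mm thick, underside 30 mm above the ledge; the pocket under it is 12 mm deep. The opening between the two lips is 150 mm long, less than the board, and 110 mm wide.
- mouse: Black computer mouse, 100 x 58 x 33 mm, on the desk between the working places; a loose bystander, origin at the centre of its underside.
- phone: Black phone lying flat, 150 x 72 x 8 mm, on the desk between the working places; a loose bystander, origin at the centre of its underside.
- mug: Blue mug, 80 mm across, 95 mm high, towards the back; a loose bystander, origin at the centre of its underside.
- cream_tube: White cream tube standing on its cap, 44 mm across, 130 mm high, towards the back; a loose bystander, origin at the centre of its underside.
- pen_pot: Dark metal pot of pens, 76 mm across, 175 mm high with the pens, at the right; a loose bystander, origin at the centre of its underside.
- books: Two books lying flat, 210 x 148 x 40 mm, at the left; a loose bystander, origin at the centre of its underside.
Mind the look-alikes: they are no part of the job. What is shaped like the cable_box but green or yellow is not meant.

How it is judged:
On the way, in this order (a step that is already met when the one before it is completed fails the run):
1. the board is tilted diagonally through the opening, its lower end under the wide lip (angle between board_grip's own z axis and vertical between 0.12 and 0.8 rad and x of board_grip in the frame of cable_box below -0.004 m and z of board_grip in the frame of cable_box between 0.09 and 0.135 m and y of board_grip in the frame of cable_box between -0.012 and 0.012 m), for 0.1 s.
2. the board lies flat on both ledges below the frame, still back under the wide lip, and has been let go (angle between board_grip's own z axis and vertical below 0.05 rad and z of board_grip in the frame of cable_box between 0.085 and 0.095 m and angle between the x axis of board_grip and the x axis of cable_box, either way round below 0.07 rad and y of board_grip in the frame of cable_box between -0.008 and 0.008 m and x of board_grip in the frame of cable_box below 0.004 m and contact force between the fingers and board below 0.1 N), for 0.2 s.
At the end, for the whole second after the job is handed in: The board lies released and at rest, handle up, flat (within 0.05 rad and 5 mm of height) on both ledges of the cable box, pushed home so that its end is within 5 mm of the end wall under the narrow lip, both ends under the lips (angle between board_grip's own z axis and vertical below 0.05 rad and z of board_grip in the frame of cable_box between 0.085 and 0.095 m and angle between the x axis of board_grip and the x axis of cable_box, either way round below 0.07 rad and y of board_grip in the frame of cable_box between -0.008 and 0.008 m and x of board_grip in the frame of cable_box between 0.006 and 0.014 m); the robot touches nothing.
It fails at once if a bystander was moved more than 25 mm (distance of any of mouse, phone, mug, cream_tube, pen_pot, books from where it was at the start of the episode above 0.025 m).
It fails at once if the board was slammed or forced against the box (over 100 N) (contact force between board and cable_box above 100 N).
It also fails if it takes over 58 s, if anything falls off the work surface, if the arm or the gripper's body presses on something with over 40 N, if the wrist force passes 120 N, or if a joint passes its speed limit or range.

## Working session

There is one attempt and no reset: what is moved stays moved. The work goes in short steps, Python scripts to look and compute and a shell command to move; the robot and the scene stay as the last step left them, time stands still between calls to the robot, and variables do not carry over. Pictures are saved under pics/ and viewed, about 8 in all and at most 12, crops included, and the job is handed in when it is done.

```bash
ls; mkdir -p pics; cat > h.py <<'E'
import numpy as np,cv2
from rig import ctrl
from scipy.spatial.transform import Rotation as R
def grab(n):
    o=ctrl.get_obs(); f=ctrl.grab_frame(n)
    if n=="wrist":
        T=np.eye(4);T[:3,:3]=R.from_quat(o["orientation"]).as_matrix();T[:3,3]=o["tool_pos"]
        E=T@f["mount"]
    else: E=f["extrinsics"]
    K=f["intrinsics"];z=f["range_z"];v,u=np.mgrid[:z.shape[0],:z.shape[1]]
    P=np.stack([(u-K[0,2])/K[0,0]*z,(v-K[1,2])/K[1,1]*z,z],-1)@E[:3,:3].T+E[:3,3]
    P[z<=0]=np.nan
    return f["img"],P,o
def save(n,img): cv2.imwrite("pics/"+n+".png",cv2.cvtColor(img,cv2.COLOR_RGB2BGR))
E
python3 - <<'E'
from h import *
a,P,o=grab("scene");b,Q,_=grab("side")
np.savez("/tmp/s.npz",a=a,P=P,b=b,Q=Q)
print(ctrl.grasp_offset,o)
save("scene1",a);save("side1",b)
E
```

```text
pics
0.0187 {'time_s': 0.0, 'qpos': array([ 1.23690774,  0.47777129,  0.02231616,  1.55645619, -0.01150442,
        1.10928993, -0.08312694]), 'joint_velocities': array([ 0.00072567, -0.00199511, -0.00159511,  0.00088891, -0.00111295,
       -0.00207393, -0.00063681]), 'effort': array([ 5.14462663e-04, -5.82852674e+01,  1.53456341e+00, -2.72609246e+01,
       -5.45134291e-02,  1.69874774e-02,  1.36106228e-04]), 'tool_pos': array([ 0.15096826, -0.65723682,  0.19919862]), 'orientation': array([ 9.93633038e-01,  1.12661341e-01, -1.59648085e-04, -8.84233915e-04]), 'contact_force': array([0.11983061, 0.51105578, 0.3416616 ]), 'moment': array([-0.05294429,  0.03977157,  0.02241752]), 'width': 0.08760290189826038}
```

View pics/scene1.png

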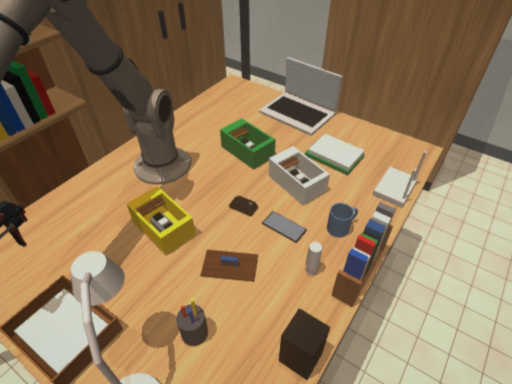

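View pics/side1.png

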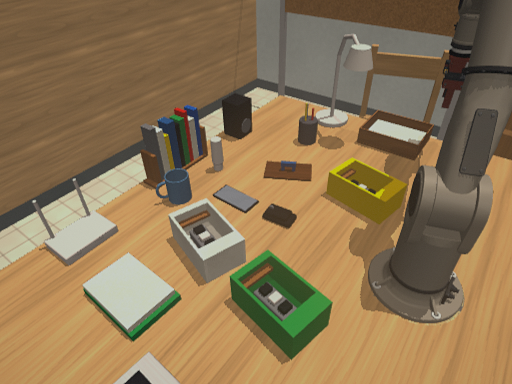

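Scene view: board at px (230,265), white box at (299,175), mouse (243,205), phone (285,226), pen pot (192,323), yellow and green decoys at (162,220) and (248,143). Next I measure the board, box and bystander poses.

```bash
python3 - <<'E'
from h import *
d=np.load("/tmp/s.npz")
for im,P,nm,bw in((d["a"],d["P"],"scene",(195,262,240,290)),(d["b"],d["Q"],"side",(255,320,150,190))):
    z=P[...,2]; I=im.astype(int); v,u=np.mgrid[:384,:512]
    hsv=cv2.cvtColor(im,cv2.COLOR_RGB2HSV)
    win=(u>bw[0])&(u<bw[1])&(v>bw[2])&(v<bw[3])
    def rep(t,m):
        if m.sum()<5: print(nm,t,"none",m.sum());return
        p=P[m][:,:2].astype(np.float32); r=cv2.minAreaRect(p*1000)
        print(nm,t,m.sum(),np.round(r[0]),np.round(r[1]),round(r[2],1),"z",np.round(np.nanpercentile(z[m],[5,50,95]),3))
    rep("board",win&(abs(z-.008)<.004)&(I.sum(-1)<330))
    rep("bar",win&(z>.036)&(z<.05))
    w=(hsv[...,1]<60)&(hsv[...,2]>110)&(abs(z-.093)<.005)&(P[...,0]>.3)&(P[...,0]<.9)&(P[...,1]>-.1)&(P[...,1]<.5)
    n,l,s,c=cv2.connectedComponentsWithStats(cv2.morphologyEx(w.astype(np.uint8),cv2.MORPH_CLOSE,np.ones((3,3))))
    for k in range(1,n):
        if s[k,4]>80: rep("rim%d"%k,(l==k)&w)
    # other things by height map
    o=(z>.006)&(z<.25)&(P[...,0]>.25)&(P[...,0]<1.1)&(abs(P[...,1])<.6)
    n,l,s,c=cv2.connectedComponentsWithStats(o.astype(np.uint8))
    for k in range(1,n):
        if s[k,4]>60: rep("obj px%s"%np.round(c[k]),(l==k))
E
```

```text
scene board 1215 [ 542. -238.] [175. 105.] 27.9 z [0.005 0.008 0.011]
scene bar 79 [ 543. -238.] [54. 16.] 27.5 z [0.038 0.043 0.045]
scene rim1 523 [527. 226.] [130. 216.] 70.7 z [0.089 0.092 0.095]
scene obj px[300. 125.] 307 [336. 568.] [ 66. 172.] 88.7 z [0.009 0.015 0.02 ]
scene obj px[302. 163.] 4310 [466. 369.] [407. 407.] 77.6 z [0.012 0.043 0.093]
scene obj px[397. 185.] 1150 [861. 416.] [177. 120.] 89.9 z [0.014 0.029 0.131]
scene obj px[244. 205.] 360 [429.  -7.] [101.  57.] 8.6 z [0.011 0.028 0.036]
scene obj px[172. 230.] 1307 [ 298. -254.] [128. 119.] 78.8 z [0.012 0.058 0.094]
scene obj px[341. 219.] 740 [766. 115.] [ 78. 107.] 1.4 z [0.015 0.059 0.094]
scene obj px[364. 255.] 2707 [901. -15.] [270.  70.] 89.9 z [0.012 0.167 0.221]
scene obj px[284. 227.] 524 [603.   1.] [ 72. 149.] 89.5 z [0.006 0.008 0.011]
scene obj px[313. 258.] 407 [ 773. -105.] [41. 40.] 66.4 z [0.016 0.094 0.131]
scene obj px[229. 265.] 1140 [ 543. -238.] [174. 105.] 28.2 z [0.006 0.008 0.041]
scene obj px[192. 324.] 1037 [ 600. -475.] [76. 73.] 35.7 z [0.018 0.098 0.146]
scene obj px[109. 318.]
[... 738 characters left out ...]
 px[349. 180.] 1457 [ 296. -255.] [134. 117.] 79.1 z [0.014 0.059 0.095]
side obj px[288. 170.] 784 [ 544. -245.] [173. 126.] 28.3 z [0.007 0.01  0.042]
side obj px[ 78. 232.] 2294 [857. 419.] [170. 124.] 89.6 z [0.013 0.031 0.128]
side obj px[236. 198.] 604 [601.   3.] [ 75. 152.] 88.4 z [0.007 0.01  0.012]
side obj px[208. 238.] 3852 [524. 226.] [128. 217.] 71.7 z [0.01  0.061 0.095]
side obj px[280. 215.] 493 [424.  -1.] [98. 55.] 5.2 z [0.011 0.029 0.037]
side obj px[259. 283.] 2597 [292. 267.] [130. 112.] 78.0 z [0.008 0.055 0.095]
side obj px[131. 294.] 4559 [570. 463.] [148. 211.] 87.0 z [0.018 0.04  0.043]
side obj px[150. 371.] 1000 [364. 572.] [ 62. 108.] 86.8 z [0.014 0.017 0.019]
```

```bash
python3 -m creep '[[[0.0405,0.0427,0,1.5],[0.0405,0.0427,0,1.5],[0.0405,0.0427,0,1.5],[0.0405,0.0427,0,1.5],[0.0405,0.0427,0,1.5],[0.0405,0.0427,0,1.5],[0.0405,0.0427,0,1.5],[0.0405,0.0427,0,1.5],[0.0405,0.0427,0,1.5],[0.0405,0.0427,0,1.5],[0,0,0,0]]]' 0.06
cat > look.py <<'E'
from h import *
def board(save_as=None):
    im,P,o=grab("wrist"); z=P[...,2]
    hsv=cv2.cvtColor(im,cv2.COLOR_RGB2HSV)
    m=(abs(z-.008)<.004)&(im.astype(int).sum(-1)<330)&(np.hypot(P[...,0]-.54,P[...,1]+.24)<.13)
    b=(z>.037)&(z<.05)&(hsv[...,0]>95)&(hsv[...,0]<130)&(hsv[...,1]>80)
    for t,k in(("board",m),("bar",b)):
        if k.sum()>5:
            r=cv2.minAreaRect(P[k][:,:2].astype(np.float32)*1000);print(t,k.sum(),r)
    q=R.from_quat(o["orientation"]).as_matrix()
    print("tcp",o["tool_pos"],"xang",np.degrees(np.arctan2(q[1,0],q[0,0])),o["contact_force"],o["time_s"])
    if save_as: save(save_as,im)
E
python3 -c "
from look import *
board('w1')"
```

```text
time_s: 1.48
tool_pos: [0.562, -0.2123, 0.1955]
orientation: [0.97, 0.244, -0.002, -0.003]
contact_force: [-0.9, -0.8, 0.8]
width: 0.06
board 11265 ((541.3139038085938, -236.37208557128906), (173.37844848632812, 101.82232666015625), 27.807130813598633)
bar 595 ((541.5983276367188, -236.8388214111328), (55.52245330810547, 12.954675674438477), 28.522197723388672)
tcp [ 0.56200929 -0.21225369  0.19551296] xang 28.282689001718936 [-0.88849861 -0.76986801  0.81092852] 1.475
```

```bash
python3 -m creep '[[[-0.0035,-0.0085,-0.045,0],[-0.003,-0.0085,-0.045,0],[0,0,-0.045,0],[0,0,-0.03,0],[0,0,0,0]]]' 0.06; python3 -c "
from look import *
board('w2')"
```

```text
time_s: 2.15
tool_pos: [0.5472, -0.2419, 0.026]
orientation: [0.972, 0.237, -0.005, -0.0]
contact_force: [0.1, -0.2, 0.3]
width: 0.0597
board 29265 ((541.26318359375, -236.45477294921875), (174.08436584472656, 101.69914245605469), 27.79496192932129)
bar 2101 ((543.948486328125, -235.14022827148438), (50.482181549072266, 13.386762619018555), 28.155284881591797)
tcp [ 0.54720947 -0.24189938  0.02602529] xang 27.38953032498652 [ 0.13434212 -0.19761851  0.31662909] 2.15
```

```bash
python3 -m creep '[[[0.008,0.012,-0.005,0.6],[0,0,-0.002,0],[0,0,0,0]]]'; python3 -m creep '[[[0,0,0,0]]]'
```

```text
time_s: 2.58
tool_pos: [0.5593, -0.2308, 0.0239]
orientation: [0.97, 0.242, -0.001, 0.002]
contact_force: [-0.8, 0.0, -0.1]
width: 0.0602
time_s: 2.7
tool_pos: [0.5597, -0.2308, 0.0246]
orientation: [0.97, 0.242, -0.001, 0.003]
contact_force: [-0.6, 0.7, 0.1]
width: 0.0595
```

```bash
python3 -m creep '[[[-0.004,0.002,-0.008,0],[0,0,-0.001,0]]]'
```

```text
time_s: 2.95
tool_pos: [0.5554, -0.2289, 0.0153]
orientation: [0.97, 0.242, -0.001, 0.003]
contact_force: [0.5, 0.2, -0.0]
width: 0.06
```

```bash
python3 -m creep '[[[0,0,0,0],[0,0,0,0],[0,0,0,0],[0,0,0,0]]]' 0.0 5
```

```text
time_s: 3.45
tool_pos: [0.5553, -0.2291, 0.0151]
orientation: [0.97, 0.242, -0.001, 0.003]
contact_force: [-0.6, -0.2, -0.2]
width: 0.0234
```

```bash
python3 -m creep '[[[0,0,0,0],[0,0,0,0],[0,0,0.01,0],[0,0,0.03,0],[0,0,0.04,0],[0,0,0.04,0],[0,0,0.04,0],[0,0,0,0]]]'; python3 - <<'E'
from h import *
im,P,o=grab("wrist"); a,_,_=grab("scene")
save("w3",np.hstack([cv2.resize(im,(400,300)),cv2.resize(a[120:320,120:400],(400,300))]))
m=(im.astype(int).sum(-1)<330)&(np.hypot(P[...,0]-.54,P[...,1]+.24)<.13)&(P[...,2]>.03)
q=R.from_quat(o["orientation"]).as_matrix()
u=q[:2,0]; s=(P[...,:2]-o["tool_pos"][:2])@u
for lo in np.arange(-.12,.1,.02):
    k=m&(s>lo)&(s<lo+.02)
    if k.sum()>30: print(round(lo+.01,3),k.sum(),np.round(np.median(P[k][:,2])-o["tool_pos"][2],4))
E
```

```text
time_s: 4.45
tool_pos: [0.5536, -0.2283, 0.182]
orientation: [0.97, 0.242, -0.001, 0.002]
contact_force: [0.4, 0.5, -2.2]
width: 0.014
-0.09 931 -0.0093
-0.07 646 -0.0089
-0.05 52 0.0276
-0.01 3482 -0.0068
0.01 13620 0.0605
0.03 49473 0.1259
0.05 5983 -0.006
0.07 3658 -0.0056
```

View pics/w3.png

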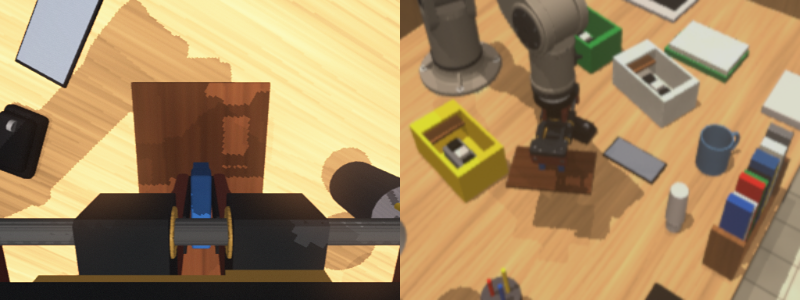

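Board held, handle centred along the jaws (about px (200,205) in the left view), nearly untilted. I'll tilt it against the box's narrow lip. First, carry it over the box.

```bash
python3 -m creep '[[[0.0017,0.045,0.005,-5.2],[0.0017,0.0488,0.005,-5.2],[0.0017,0.0488,0.005,-5.2],[0.0017,0.0488,0.005,-5.2],[0.0017,0.0488,0,-5.2],[0.0017,0.0488,0,-5.2],[0.0017,0.0488,0,-5.2],[0.0017,0.0488,0,-5.2],[0.0017,0.04,0,-5.2],[0,0,0,0],[0,0,0,0]]]'
cat > st.py <<'E'
from h import *
import sys
C=np.array([.525,.226]);Y=np.radians(-18.9)
def boxf(p): 
    c,s=np.cos(Y),np.sin(Y); d=np.asarray(p)[...,:2]-C
    return np.stack([d@[c,s],d@[-s,c],np.asarray(p)[...,2]],-1)
def state(o):
    q=R.from_quat(o["orientation"]).as_matrix()
    g=o["tool_pos"]-q[:,2]*ctrl.grasp_offset
    print("t",round(o["time_s"],2),"grasp in box mm",np.round(boxf(g)*1000,1),"yaw-box",np.round(np.degrees(np.arctan2(q[1,0],q[0,0])-Y),1),"F",np.round(o["contact_force"],1),"tilt",np.round(np.degrees(np.arccos(-q[2,2])),2),"w",round(o["width"],4))
E
python3 - <<'E'
from st import *
ims=[]
for n in("scene","side","wrist"):
    im,P,o=grab(n);z=P[...,2];hsv=cv2.cvtColor(im,cv2.COLOR_RGB2HSV)
    w=(hsv[...,1]<60)&(hsv[...,2]>110)&(abs(z-.093)<.005)&(np.hypot(P[...,0]-.525,P[...,1]-.226)<.14)
    print(n,w.sum(), w.sum()>5 and cv2.minAreaRect(P[w][:,:2].astype(np.float32)*1000)); ims.append(im)
    if n=="side": np.save("/tmp/side.npy",P)
state(o)
save("v4",np.hstack([cv2.resize(ims[1][150:310,120:340],(400,300)),cv2.resize(ims[2],(400,300))]))
E
```

```text
time_s: 5.92
tool_pos: [0.5504, 0.2081, 0.1778]
orientation: [0.984, -0.178, -0.021, -0.001]
contact_force: [0.0, -0.6, -0.9]
width: 0.0138
scene 338 ((524.68798828125, 225.1327667236328), (125.87712097167969, 217.56878662109375), 71.56543731689453)
side 875 ((522.8450927734375, 227.45852661132812), (124.8169174194336, 212.18325805664062), 71.53712463378906)
wrist 425 ((623.0787353515625, 194.61907958984375), (125.98059844970703, 13.89241886138916), 76.1773681640625)
t 6.03 grasp in box mm [ 30.8  -8.6 197. ] yaw-box -1.7 F [-0.1  0.1 -1.2] tilt 2.4 w 0.014
```

View pics/v4.png

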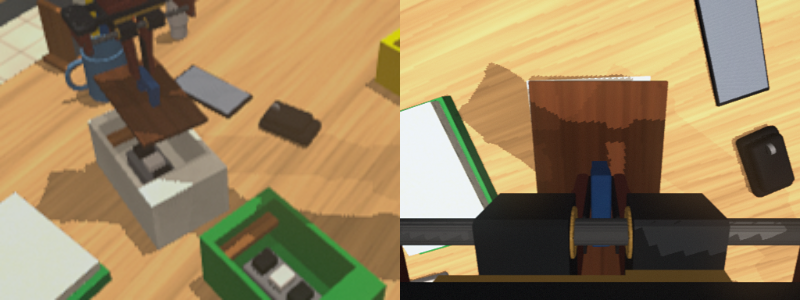

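```bash
sed -i 's/\[.525,.226\]/[.5245,.2262]/;s/-18.9/-18.5/' st.py; python3 -m creep '[[[0.012,0.002,-0.02,1],[0.005,0.001,-0.02,1],[0,0,-0.01,0],[0,0,0,0],[0,0,0,0]]]'
cat > meas.py <<'E'
from st import *
def meas(name=None):
    im,P,o=grab("wrist"); state(o)
    B=boxf(P)*1000;hsv=cv2.cvtColor(im,cv2.COLOR_RGB2HSV)
    w=(hsv[...,1]<60)&(hsv[...,2]>110)&(abs(B[...,2]-93)<6)&(abs(B[...,0])<125)&(abs(B[...,1])<80)
    for lo in range(-120,120,20):
        k=w&(B[...,0]>lo)&(B[...,0]<lo+20)
        if k.sum()>15: print("rim x",lo+10,k.sum(),"y",np.round(np.percentile(B[k][:,1],[0.5,99.5]),1),"xmax",round(np.percentile(B[k][:,0],99.5),1))
    b=(hsv[...,0]<15)&(hsv[...,1]>90)&(hsv[...,2]<150)&(B[...,2]>68)&(abs(B[...,0])<180)&(abs(B[...,1])<80)
    for lo in range(-120,140,20):
        k=b&(B[...,0]>lo)&(B[...,0]<lo+20)
        if k.sum()>80: print("board x",lo+10,k.sum(),"y",np.round(np.percentile(B[k][:,1],[0.5,99.5]),1),"z",np.round(np.median(B[k][:,2]),1),"x",np.round(np.percentile(B[k][:,0],[.5,99.5]),1))
    if name: save(name,im)
E
python3 -c "
from meas import *
meas('w5')"
```

```text
time_s: 6.7
tool_pos: [0.569, 0.2068, 0.1274]
orientation: [0.986, -0.163, -0.02, -0.001]
contact_force: [0.7, -0.3, -1.7]
width: 0.0138
t 6.7 grasp in box mm [ 49.1  -4.2 146. ] yaw-box -0.3 F [ 0.7 -0.3 -1.7] tilt 2.31 w 0.0138
rim x -70 138 y [-23.5  16.4] xmax -70.2
rim x 30 337 y [-61.8  63.5] xmax 39.9
rim x 50 348 y [-61.9  63.4] xmax 60.0
rim x 70 361 y [-61.9  63.4] xmax 79.9
rim x 90 385 y [-61.7  63.6] xmax 99.5
rim x 110 123 y [55.  63.9] xmax 105.6
board x -50 608 y [-20.7  13.6] z 114.8 x [-51.6 -40. ]
board x -30 893 y [-19.8  12.4] z 115.5 x [-39.9 -20.9]
board x 30 1021 y [-53.3  46.9] z 118.2 x [30.9 40. ]
board x 50 4547 y [-76.9  69.8] z 119.3 x [40.2 59.9]
board x 70 7425 y [-53.3  68.4] z 120.2 x [60.1 79.8]
board x 90 6718 y [-53.5  46.2] z 120.7 x [80.1 99.9]
board x 110 6313 y [-53.8  46.1] z 121.3 x [100.1 119.9]
board x 130 537 y [-52.9  45.9] z 121.6 x [120.  121.6]
```

```bash
sed -i 's/\[.5245,.2262\]/[.5248,.2270]/' st.py; python3 -m creep '[[[0.0014,0.0043,-0.008,0.3],[0,0,-0.008,0],[0,0,-0.004,0],[0,0,-0.004,0],[0,0,-0.004,0],[0,0,0,0]]]'
python3 -c "
from meas import *
meas('w6')"
```

```text
time_s: 7.5
tool_pos: [0.5699, 0.2128, 0.0986]
orientation: [0.987, -0.16, -0.02, -0.001]
contact_force: [0.6, 0.6, -1.0]
width: 0.0137
t 7.5 grasp in box mm [ 48.    0.9 117.3] yaw-box 0.1 F [ 0.6  0.6 -1. ] tilt 2.31 w 0.0137
rim x 30 304 y [-62.5  62.4] xmax 39.9
rim x 50 869 y [-62.6  62.8] xmax 59.8
rim x 70 957 y [-62.7  62.7] xmax 79.9
rim x 90 1012 y [-62.8  62.8] xmax 99.9
rim x 110 271 y [-62.6  62.8] xmax 105.6
board x 30 1332 y [-49.3  51.1] z 83.2 x [26.4 39.9]
board x 50 4663 y [-71.8  74.7] z 90.9 x [40.2 60. ]
board x 70 7733 y [-49.1  51.2] z 98.5 x [60.  79.9]
board x 90 7859 y [-48.7  50.7] z 104.4 x [80.1 99.7]
board x 110 7595 y [-48.8  51. ] z 110.5 x [100.2 119.8]
board x 130 2756 y [-48.6  50.6] z 114.4 x [120.2 126.5]
```

```bash
python3 -m creep '[[[-0.0003,-0.001,0.004,0],[-0.01,0.0035,0,0],[-0.01,0.0035,0,0],[-0.01,0.0035,0,0],[-0.008,0.0025,0,0],[0,0,0,0],[0,0,0,0]]]'
python3 - <<'E'
from meas import *
meas()
im,P,o=grab("side"); w,_,_=grab("wrist")
save("v7",np.hstack([cv2.resize(im[150:310,120:340],(400,300)),cv2.resize(w,(400,300))]))
E
```

```text
time_s: 8.43
tool_pos: [0.5353, 0.2236, 0.1069]
orientation: [0.987, -0.161, -0.014, -0.002]
contact_force: [0.7, -0.9, -0.8]
width: 0.0136
t 8.43 grasp in box mm [1.150e+01 1.000e-01 1.256e+02] yaw-box -0.1 F [ 0.7 -0.9 -0.8] tilt 1.57 w 0.0136
rim x -90 627 y [-17.4  18.3] xmax -80.1
rim x -70 982 y [-15.7  16.7] xmax -63.6
rim x -10 267 y [-62.5  62.7] xmax -0.0
rim x 10 727 y [-62.7  62.5] xmax 19.8
rim x 30 785 y [-62.7  62.7] xmax 39.9
rim x 50 685 y [-62.8  62.7] xmax 59.8
rim x 70 439 y [-62.7  63.1] xmax 79.7
rim x 90 155 y [-62.9  63.3] xmax 96.6
board x -10 1050 y [-54.6  50.2] z 85.9 x [-12.4  -0. ]
board x 10 3584 y [-73.2  73.8] z 94.9 x [ 0.2 19.9]
board x 30 6185 y [-50.5  72.9] z 104.7 x [20.2 39.9]
board x 50 6171 y [-50.   49.9] z 111.7 x [40.3 59.8]
board x 70 7506 y [-49.6  49.9] z 120.2 x [60.1 80. ]
board x 90 9499 y [-49.7  49.9] z 129.2 x [80.4 99.9]
board x 110 617 y [-49.4  49.2] z 129.1 x [100.  101.9]
```

View pics/v7.png

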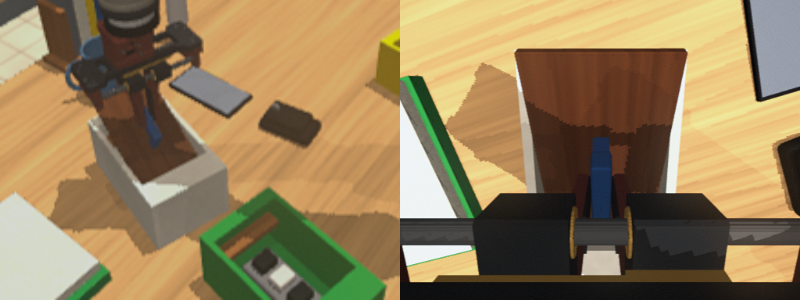

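```bash
python3 -m creep '[[[-0.009,0.003,0,0],[-0.008,0.0027,-0.001,0],[0,0,0,0],[0,0,0,0]]]'
python3 - <<'E'
from meas import *
meas()
E
```

```text
time_s: 9.07
tool_pos: [0.5223, 0.2283, 0.1073]
orientation: [0.987, -0.163, -0.01, -0.003]
contact_force: [2.0, -0.6, 1.1]
width: 0.0138
t 9.07 grasp in box mm [ -2.4   0.3 126. ] yaw-box -0.2 F [ 2.  -0.6  1.1] tilt 1.23 w 0.0138
rim x -110 262 y [-16.7  19. ] xmax -100.1
rim x -90 1077 y [-15.9  18.1] xmax -80.1
rim x -70 320 y [-11.4  13.4] xmax -72.3
rim x -30 55 y [-62.7  62.2] xmax -20.0
rim x -10 710 y [-62.7  62.7] xmax -0.1
rim x 10 763 y [-62.7  62.6] xmax 19.8
rim x 30 736 y [-62.7  62.5] xmax 39.7
rim x 50 477 y [-62.7  62.8] xmax 59.9
rim x 70 148 y [-62.8  63.3] xmax 76.6
board x -30 599 y [-50.1  50.5] z 80.1 x [-28.4 -20. ]
board x -10 2685 y [-73.   73.6] z 89.5 x [-19.9  -0. ]
board x 10 5367 y [-72.8  73.5] z 100.8 x [ 0.1 19.9]
board x 30 5923 y [-49.8  50.1] z 109.9 x [20.2 39.9]
board x 50 6831 y [-49.6  50. ] z 118.7 x [40.2 59.8]
board x 70 9148 y [-49.6  50. ] z 129.0 x [60.1 79.9]
board x 90 9762 y [-49.6  50.1] z 138.0 x [80.1 97.4]
```

```bash
python3 -m creep '[[[0.001,0,0.006,0],[-0.006,0.002,0,0],[-0.006,0.002,0,0],[-0.003,0.001,0,0],[0,0,0,0]]]'
python3 - <<'E'
from meas import *
meas()
E
```

```text
time_s: 9.75
tool_pos: [0.5044, 0.2342, 0.1121]
orientation: [0.987, -0.162, -0.013, -0.002]
contact_force: [-0.1, -0.2, -2.5]
width: 0.0142
t 9.75 grasp in box mm [-21.2   0.4 130.8] yaw-box -0.1 F [-0.1 -0.2 -2.5] tilt 1.49 w 0.0142
rim x -110 281 y [-14.6  16.3] xmax -100.1
rim x -90 202 y [-11.9  13.6] xmax -95.0
rim x -70 155 y [-8.7 10.2] xmax -63.8
rim x -50 89 y [-61.9  62.1] xmax -40.0
rim x -30 678 y [-62.6  62.7] xmax -20.1
rim x -10 727 y [-62.6  62.5] xmax -0.1
rim x 10 628 y [-62.7  62.8] xmax 19.8
rim x 30 412 y [-62.8  62.8] xmax 39.7
rim x 50 168 y [-62.9  63.3] xmax 58.5
rim x 90 5800 y [-62.   62.5] xmax 99.9
rim x 110 2468 y [-62.2  62.5] xmax 105.6
board x -50 436 y [-54.7  50.6] z 88.3 x [-49. -40.]
board x -30 2539 y [-72.8  73.8] z 95.3 x [-39.7 -20.1]
board x -10 5633 y [-72.7  73.8] z 105.2 x [-19.8  -0.1]
board x 10 5985 y [-49.6  49.9] z 113.0 x [ 0.2 19.9]
board x 30 6632 y [-49.7  50. ] z 120.1 x [20.1 39.8]
board x 50 8490 y [-49.8  49.8] z 128.9 x [40.1 59.8]
board x 70 9612 y [-49.9  49.9] z 136.8 x [60.1 78.5]
```

```bash
python3 -m creep '[[[0,0,-0.005,0],[0,0,-0.005,0],[0,0,-0.004,0],[0,0,-0.004,0],[0,0,0,0]]]'
python3 - <<'E'
from meas import *
meas()
E
```

```text
time_s: 10.42
tool_pos: [0.5049, 0.2337, 0.0925]
orientation: [0.987, -0.162, -0.013, -0.002]
contact_force: [0.5, 0.5, -1.8]
width: 0.0136
t 10.43 grasp in box mm [-2.050e+01  1.000e-01  1.111e+02] yaw-box -0.2 F [ 0.5  0.5 -1.8] tilt 1.5 w 0.0136
rim x -110 373 y [-15.2  16.5] xmax -100.0
rim x -90 1040 y [-14.4  15.5] xmax -80.5
rim x -30 531 y [-62.7  62.6] xmax -20.1
rim x -10 873 y [-62.6  62.6] xmax -0.1
rim x 10 951 y [-62.8  62.6] xmax 19.9
rim x 30 1039 y [-62.7  62.8] xmax 39.6
rim x 50 1222 y [-62.8  63.2] xmax 59.9
rim x 70 1335 y [-62.7  63.2] xmax 79.9
rim x 90 8303 y [-62.2  62.8] xmax 99.9
rim x 110 794 y [-61.8  62.7] xmax 101.7
board x -70 81 y [-9.2 10.2] z 69.3 x [-68.8 -60.4]
board x -50 97 y [-50.7  49.7] z 75.5 x [-59.4 -40. ]
board x -30 2636 y [-73.   73.3] z 78.8 x [-39.9 -20.1]
board x -10 5877 y [-73.   73.5] z 84.6 x [-19.9  -0.2]
board x 10 5898 y [-50.3  49.9] z 88.9 x [ 0.1 19.9]
board x 30 6298 y [-50.6  49.9] z 93.0 x [20.1 39.9]
board x 50 7474 y [-50.6  49.9] z 97.9 x [40.1 59.9]
board x 70 7430 y [-50.7  49.7] z 102.3 x [60.2 77.9]
```

```bash
python3 -m creep '[[[0.002,-0.0007,-0.004,0],[0.002,-0.0007,-0.004,0],[0.0015,-0.0005,-0.004,0],[0.001,0,-0.003,0],[0,0,0,0]]]'
python3 - <<'E'
from meas import *
meas()
E
```

```text
time_s: 11.1
tool_pos: [0.5125, 0.2317, 0.0768]
orientation: [0.987, -0.163, -0.012, -0.002]
contact_force: [0.1, 0.8, -1.7]
width: 0.0134
t 11.1 grasp in box mm [-12.7   0.6  95.5] yaw-box -0.2 F [ 0.1  0.8 -1.7] tilt 1.45 w 0.0134
rim x -90 576 y [-14.   16.2] xmax -80.0
rim x -70 1028 y [-12.7  14.8] xmax -63.8
rim x -10 901 y [-62.6  62.8] xmax -0.1
rim x 10 1068 y [-62.7  62.8] xmax 19.8
rim x 30 1180 y [-62.7  62.9] xmax 39.7
rim x 50 1367 y [-62.7  62.9] xmax 59.8
rim x 70 1564 y [-62.7  63.1] xmax 79.8
rim x 90 9694 y [-62.3  62.7] xmax 99.9
rim x 110 3164 y [-61.9  62.6] xmax 105.0
board x -10 2255 y [-72.9  74.3] z 147.2 x [-18.8  -0. ]
board x 10 985 y [-57.7  50.2] z 212.6 x [ 0.  19.8]
board x 30 1757 y [-48.8  49.9] z 68.5 x [20.4 39.9]
board x 50 3934 y [-49.6  50.3] z 68.6 x [40.2 59.9]
board x 70 6015 y [-49.7  50.4] z 69.0 x [60.1 79.2]
```

```bash
python3 -m creep '[[[0.002,-0.0007,-0.003,0],[0.001,0,-0.002,0],[0,0,-0.0005,0],[0,0,0,0]]]'
python3 - <<'E'
from meas import *
meas("w8")
E
```

```text
time_s: 11.65
tool_pos: [0.5156, 0.2309, 0.0724]
orientation: [0.987, -0.163, -0.012, -0.002]
contact_force: [-0.3, -0.4, -0.1]
width: 0.0141
t 11.65 grasp in box mm [-9.5  0.8 91. ] yaw-box -0.2 F [-0.3 -0.4 -0.1] tilt 1.42 w 0.0141
rim x -90 115 y [-13.1  16.1] xmax -80.0
rim x -70 1246 y [-12.8  15.4] xmax -63.7
rim x -10 668 y [-62.7  62.6] xmax -0.1
rim x 10 1104 y [-62.7  62.7] xmax 19.9
rim x 30 1225 y [-62.7  62.8] xmax 39.9
rim x 50 1378 y [-62.7  62.8] xmax 59.7
rim x 70 1638 y [-62.8  63.3] xmax 79.8
rim x 90 10122 y [-62.3  62.7] xmax 99.9
rim x 110 3775 y [-62.1  62.4] xmax 105.6
board x -10 926 y [-72.9  74.7] z 176.2 x [-17.8  -0.1]
board x 10 2145 y [-60.   73.6] z 139.9 x [ 0.2 17.2]
board x 30 470 y [-58.1  33.5] z 188.7 x [20.4 26.7]
```

View pics/w8.png

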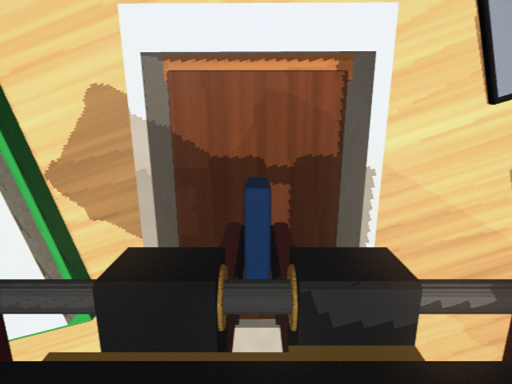

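Board lies flat inside; the +x ledge strip (rows 58–70) is still visible past its end, and the wrist no longer carries its weight. Now I release it.

```bash
python3 -m creep '[[[0,0,0,0],[0,0,0,0],[0,0,0,0],[0,0,0,0],[0,0,0,0]]]' 0.035
python3 - <<'E'
from meas import *
im,P,o=grab("wrist"); state(o); B=boxf(P)*1000; hsv=cv2.cvtColor(im,cv2.COLOR_RGB2HSV)
for t,b in(("board",(hsv[...,0]<15)&(hsv[...,1]>90)&(hsv[...,2]<150)&(abs(B[...,2]-63)<4)&(abs(B[...,1])<53)),("bar",(hsv[...,0]>95)&(hsv[...,0]<130)&(hsv[...,1]>80)&(abs(B[...,2]-99)<4)&(abs(B[...,1])<20))):
    if b.sum()>20: print(t,b.sum(),np.round(np.percentile(B[b],[.5,50,99.5],axis=0),1).tolist())
E
```

```text
time_s: 12.32
tool_pos: [0.5162, 0.2312, 0.0722]
orientation: [0.987, -0.162, -0.012, -0.003]
contact_force: [0.5, -0.2, -1.0]
width: 0.0351
t 12.32 grasp in box mm [-9.1  1.2 90.9] yaw-box -0.2 F [ 0.5 -0.2 -1. ] tilt 1.39 w 0.0351
board 28550 [[-79.5, -49.4, 61.5], [35.0, 0.9, 63.1], [80.2, 50.7, 64.8]]
bar 2348 [[-28.3, -6.1, 95.9], [-1.3, 0.6, 99.0], [21.5, 7.3, 100.7]]
```

```bash
python3 -m creep '[[[0,0,0,0],[0,0,0,0],[0,0,0,0],[0,0,0,0]]]' 0 4; python3 -m creep '[[[0.003,-0.001,0,0],[0.003,-0.001,0,0],[0.003,-0.001,0,0],[0.003,-0.001,0,0],[0.003,-0.001,0,0],[0.002,-0.0007,0,0],[0,0,0,0]]]'
cat > fin.py <<'E'
from meas import *
im,P,o=grab("wrist"); state(o); B=boxf(P)*1000; hsv=cv2.cvtColor(im,cv2.COLOR_RGB2HSV)
for t,b in(("board",(hsv[...,0]<15)&(hsv[...,1]>90)&(hsv[...,2]<150)&(abs(B[...,2]-63)<6)&(abs(B[...,1])<53)),("bar",(hsv[...,0]>95)&(hsv[...,0]<130)&(hsv[...,1]>80)&(abs(B[...,2]-99)<5)&(abs(B[...,1])<20))):
    if b.sum()>20: print(t,b.sum(),np.round(np.percentile(B[b],[.5,50,99.5],axis=0),1).tolist())
    if t=="bar" and b.sum()>20: print(cv2.minAreaRect(B[b][:,:2].astype(np.float32)))
E
python3 fin.py
```

```text
time_s: 12.88
tool_pos: [0.5162, 0.2312, 0.0722]
orientation: [0.987, -0.162, -0.012, -0.003]
contact_force: [-0.2, -0.0, -0.2]
width: 0.0136
time_s: 13.75
tool_pos: [0.5328, 0.2257, 0.0721]
orientation: [0.987, -0.162, -0.013, -0.002]
contact_force: [-0.8, 0.3, 1.5]
width: 0.0137
t 13.75 grasp in box mm [ 8.5  1.3 90.8] yaw-box -0.2 F [-0.8  0.3  1.5] tilt 1.53 w 0.0137
board 23787 [[-74.4, -48.8, 61.4], [46.9, 1.1, 63.1], [86.0, 51.3, 64.8]]
bar 2394 [[-10.9, -5.5, 95.2], [15.4, 1.3, 99.0], [38.5, 8.2, 102.4]]
((13.657371520996094, 1.4601564407348633), (14.098423957824707, 50.28584671020508), 89.28661346435547)
```

```bash
python3 -m creep '[[[0.002,-0.0007,0,0],[0.002,-0.0007,0,0],[0.001,-0.0005,0,0],[0,0,0,0]]]'; python3 fin.py; python3 -m creep '[[[0,0,0,0],[0,0,0,0],[0,0,0,0]]]' 0.035;  python3 -m creep '[[[0,0,0.01,0],[0,0,0.03,0],[0,0,0.04,0],[0,0,0.04,0],[-0.02,0.007,0.02,0],[0,0,0,0],[0,0,0,0]]]'; python3 fin.py; python3 - <<'E'
from h import *
w,_,_=grab("wrist");s,P,_=grab("side");a,_,_=grab("scene")
save("v9",np.hstack([cv2.resize(w,(400,300)),cv2.resize(s[150:310,120:340],(400,300))]))
E
```

```text
time_s: 14.3
tool_pos: [0.535, 0.2248, 0.0716]
orientation: [0.987, -0.161, -0.015, -0.002]
contact_force: [-2.7, 0.5, 1.6]
width: 0.0141
t 14.3 grasp in box mm [11.   1.2 90.3] yaw-box -0.1 F [-2.7  0.5  1.6] tilt 1.78 w 0.0141
board 23183 [[-73.5, -48.9, 61.5], [47.3, 1.1, 63.1], [85.6, 51.3, 64.7]]
bar 2275 [[-7.9, -5.6, 95.4], [16.8, 1.1, 99.0], [38.7, 8.0, 102.3]]
((15.064367294311523, 1.1931171417236328), (14.4522705078125, 47.57974624633789), 88.3441390991211)
time_s: 14.72
tool_pos: [0.5378, 0.2236, 0.0719]
orientation: [0.987, -0.162, -0.013, -0.002]
contact_force: [-0.1, 0.4, 0.2]
width: 0.0346
time_s: 15.6
tool_pos: [0.5188, 0.2295, 0.2191]
orientation: [0.987, -0.163, -0.011, -0.003]
contact_force: [-0.3, -0.2, -0.1]
width: 0.0346
t 15.6 grasp in box mm [ -6.1   0.5 237.8] yaw-box -0.2 F [-0.3 -0.2 -0.1] tilt 1.35 w 0.0346
board 13112 [[-71.8, -48.9, 61.2], [17.7, 1.4, 63.1], [86.4, 51.5, 65.1]]
bar 807 [[-16.5, -5.3, 96.6], [11.9, 1.3, 99.0], [38.3, 7.4, 100.9]]
((10.76508903503418, 1.297797679901123), (55.15724563598633, 13.102867126464844), 0.06560499966144562)
```

View pics/v9.png

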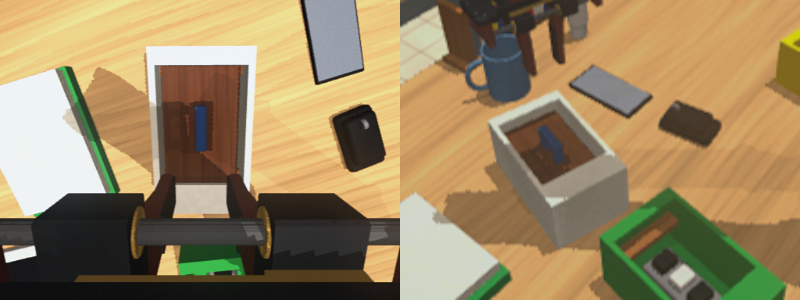

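The board is home: handle at x 10.8 (target 11), y 1.3 mm, yaw 0.07°. It is flat, with both ends under the lips, and the gripper is clear. Handing in.

```bash
python3 -c "
from rig import ctrl
print(ctrl.hand_in())"
```

```text
the job is handed in; nothing more can be done
None
```

The board is home in the white cable box and the job was handed in at about 16 s of the 58 s allowed; the hand-in gives no verdict.

**What I did:**
1. I gripped the handle off-centre with 5 N.
2. The moves could not tilt the tool, so I tilted the board by resting its far end on the narrow lip, to about 0.3–0.4 rad.
3. I fed its lower end under the wide lip, laid it flat on both ledges with the handle at about x -6 mm, and let go.
4. I took the handle again at 4 N and slid the board to the end wall, then opened the gripper and lifted clear. This was a drag by the handle, not a push from behind.

**Last checks:**
- **Handle position:** x 10.8 mm (target 11), y 1.3 mm.
- **Angle and height:** yaw about 0.1°, board top at 63 mm as it should be on the ledges.
- **Forces:** the wrist reading peaked at about 3 N in the readings after each move, and was about 0 when I handed in.
- **Bystanders:** the mouse, phone and mug looked undisturbed in the final picture. I did not measure any bystander again.

**Not as planned:** while I fed the board in, its lower end caught the front of the ledge. The handle slid about 20 mm in the grip, and I raised the board 6 mm and re-measured before going on. I could not read the contact force between the fingers and the board after the first release. The fingers stood open at 35 mm around the 14 mm bar for several tenths of a second.

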